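# Index the drilling jig to the next hole

### The job

One hole of the sprocket in the drilling jig is done. With the fingertips, press the black cap of the indexing plunger down and, keeping it in, turn the table clockwise (seen from above) to the very next hole of the index plate, then let the plunger spring fully up so that it locks the table there. Do not grip the cap, and leave the oiler, jar, hub and cog where they are.

Things in the scene. Friction and masses are not known exactly. Their poses are not given: they have to be found in the camera images.
- jig: Drilling jig bolted to the bench: grey cast base 300 x 400 mm, 16 mm thick, with a grey drum 330 mm across that carries a flat steel index plate (top 49 mm above the bench): 12 holes, 30 degrees apart, on a circle of 140 mm radius, joined by a narrow ring slot. Origin on the table's turning axis at bench level, z up; the jig stands turned by up to 36 degrees either way.
- table_centre (a point): Centre of the turning table, on its upper face (69 mm above the bench). The table is a round steel plate 210 mm across with an aluminium sprocket clamped on it by a black star knob (top 112 mm above the bench); on one side only a steel arm reaches out over the index plate and carries the indexing plunger.
- bridge_top (a point): Top of the drill bush on the fixed bridge, 143 mm above the bench and 60 mm from the turning axis, at the jig's +y side, away from the plunger. The bridge is a bar 40 mm wide on a post at the edge of the base; the bush is a steel sleeve over the sprocket. Tallest part of the jig; nothing to do there.
- turntable (a joint): Angle of the table about the vertical axis through the jig's origin, rad: 0 (within 0.01) at the start, the plunger standing in its first hole. Grows clockwise seen from above; the next hole clockwise is at 0.524 (30 degrees, 73 mm of travel at the plunger). With the plunger in, the table turns with light drag (about 1 N at the plunger); with it up, it is locked (0.01 rad of play).
- plunger (a joint): How far the plunger is pressed in, m: 0 fully up (locked in a hole), 0.015 fully down. The spring takes 4.5 N to start, 9 N at the bottom. From 0.0095 on, the thick part of the pin is below the plate and the table is free. Let go between holes, the pin stays caught under the plate at about 0.009, and pops up by itself when the table brings it within about 3 mm of a hole.
- plunger_top (a point): Centre of the top of the plunger's cap, a round black plastic mushroom 41 mm across, 14 mm high, flat on top (33 mm across), on a steel stem at the end of the table's arm, 140 mm from the turning axis. 113 mm above the bench when up, 98 mm when fully pressed; moves with plunger and table. Its friction on a fingertip is enough to turn the table while it is pressed.
- cap_side: The knurled side of the cap, 41 mm across and 10 mm high, its middle 9 mm below the cap's top. The origin is on the plunger's axis, 113 mm below the cap's top.
- next_hole (a point): Centre of the next hole clockwise in the index plate, on the plate's upper face, 49 mm above the bench and 140 mm from the turning axis. The hole is 13 mm wide.
- oiler: White plastic drip bottle with a blue nozzle, 58 mm across, 128 mm tall, loose, standing beside the jig. Origin at the centre of its underside.
- jar: Glass jar with a metal lid, 64 mm across, 89 mm tall, loose, standing beside the jig. Origin at the centre of its underside.
- hub: Aluminium bicycle hub standing on end, 56 mm across its flanges, 82 mm tall, loose, beside the jig. Origin at the centre of its underside.
- cog: Small steel cog lying flat, 69 mm across, 10 mm thick, loose, beside the jig. Origin at the centre of its underside.

How it is judged:
By the outcome, as a careful person would: the job done as asked, in the order asked, and still so for the second after the job is handed in, with the robot touching nothing.
It also fails if it takes over 38 s, if anything falls off the work surface, if the arm or the gripper's body presses on something with over 40 N, if the wrist force passes 120 N, or if a joint passes its speed limit or range.

### The arm

A 6-joint arm with a two-finger parallel gripper is mounted at the origin on the work surface. World frame = base frame: x ahead of the robot, y to its left, z up, the work surface at z = 0. Lengths are in mm, angles in rad, forces in N, time in s.
With the tool pointing down it reaches from about 400 to 925 mm from the base axis. Payload 12.5 kg.
Tool frame: the origin (TCP) lies at the very end of the fingers, on their centre line; the grasp point (between the pads) lies 19 mm behind it (env.grip_point_offset is the distance from the TCP to the grasp point, in mm); z points along the fingers, y is the direction in which the jaws open and shut (so a half turn about z gives the same grasp; the last joint's range is limited). The gripper opens to 95 mm and grips with 3 to 60 N. Pads are 20 mm wide; open, the fingers measure 119 mm over their backs; the gripper's body (75 mm by 180 mm) begins 59 mm behind the grasp point.
Start: joints at [1.165, 0.491, 1.559, -0, 1.092, -0.106], TCP at [184.564, 597.146, 214.661] pointing down, gripper open.
Joint ranges: [-3.1, 3.1], [-0.84, 2.19], [0.05, 2.79], [-1.13, 4.28], [0.06, 2.93], [-2.69, 2.69]. Speed limits (rad/s): [2.22, 2.22, 2.79, 3.14, 3.14, 3.14].

### API

Orientations are given as [roll, pitch, yaw] about the fixed x, y, z axes, in that order (R = Rz(yaw) Ry(pitch) Rx(roll)).
In Python, from cell import env gives the robot as it stands.
- The arm moves only by the tool drive_tool, never from a script. Its argument "commands" is a list of rows, each an object of numbers: "dx", "dy", "dz": the shift along the world's x, y, z in mm; "yaw": the turn about the world's z in degrees. In form: [{"dx": .., "dy": .., "dz": .., "yaw": ..}, ...]. A call has 1 to 5 rows; each row shifts and turns the commanded pose from where the row before left it; what a row does not reach is not made up. A row lasts 1/12 s, in which the tool goes at most 41.7 mm and 7.16 degrees, less where a joint would pass 70% of its speed; a pose out of reach is approached as far as the arm can. A call with a gripper value outside its range is refused whole. "grip" is the opening, from 0 (shut) to 1 (fully open), set as the call begins (left out, the last holds). The fingers move at their own pace and stop on an object; the grip force is fixed at half the most. Time passes only in rows, so rows that do not move let the fingers close. It gives the time, the measured TCP pose, the force and the opening at its end, in the units of the state.
- env.state(): the state, without advancing time (a new reading comes with each control period).
- env.read_camera(name): name is "scene" or "top" or "wrist"; returns the picture (384x512x3 uint8, red, green, blue); there is no depth.
- env.calibration(name): a dict with "intrinsics" (3x3 intrinsics, pixels), "rvec" (rotation vector, rad) and "tvec" (3), from world to camera coordinates, as OpenCV has them. Camera axes: x right, y down, z forward; pixel columns grow to the right and rows downward; lengths in mm; the calibration is good to about 2 mm. A picture is of the moment at which its call begins: read the wrist's pose just before it. calibration takes no time and is no camera call; for the wrist camera it gives the pose at the moment of the call.
- env.job_done(): hands the job in, once; it reports no verdict.
Trained networks look in the newest picture that a camera, given by its name, has taken for a name from the list of things; names that differ only in an ending like _2 or _b are one class to them, and where a whole thing is asked for, a point or a joint stands for the part that bears it (a point fixed in the world has none). Each returns a list of dicts, best first, with "conf" (0 to 1); they miss things now and then, are a little off and sometimes report something else, mostly with a low value. They report only what shows in the picture. A call takes as long as a camera call.
- env.trace(query, camera): "pixels" (384x512 bool, what is visible of it) and "pixel" ([column, row] in pixels, amid what is visible of it).
- env.place_of(query, camera): "pixel" ([column, row] in pixels: a listed point, or the origin of a listed thing).
The state is a dict: "t": time; "joints": joint angles; "qvel": joint speeds; "tau": joint torques, N m; "eef_pos": TCP position; "tcp_rot": TCP orientation; "ft_force": force on the tool from outside, world axes, zero at the start; "moment": the same for the moment, N m; "opening": opening from 0.0 (shut) to 1.0 (fully open).
Only numpy, scipy, OpenCV 4.12 (cv2) and the standard library are available. Lean on these libraries where they do the work, as an engineer would, in place of code of your own. Each camera call takes 0.05 s, during which the arm holds its last target.

## Working session

There is one attempt and no reset: what is moved stays moved. The work goes in short steps, Python scripts to look and compute and a tool call to move; the robot and the scene stay as the last step left them, time stands still between calls to the robot, and variables do not carry over. Pictures are saved under pics/ and viewed, and the job is handed in when it is done.

Besides the shell and the picture viewer there is one more tool, called as name([rows], argument=value, ...), one row to a line, values as JSON. drive_tool: Moves the arm, as the interface text tells. Its arguments: {"type":"object","properties":{"commands":{"type":"array"},"grip":{"type":"number"}},"required":["commands"]}

```bash
mkdir -p pics
cat > h.py <<'E'
from cell import env
import numpy as np, cv2
def ray(name,px):
    c=env.calibration(name);K=np.array(c["intrinsics"],float);R,_=cv2.Rodrigues(np.array(c["rvec"],float));t=np.array(c["tvec"],float).ravel()
    d=R.T@np.linalg.inv(K)@np.array([px[0],px[1],1.]);o=-R.T@t
    return o,d
def atz(name,px,z):
    o,d=ray(name,px);return o+d*(z-o[2])/d[2]
def proj(name,p):
    c=env.calibration(name)
    return cv2.projectPoints(np.array([p],float),np.array(c["rvec"],float),np.array(c["tvec"],float),np.array(c["intrinsics"],float),None)[0].ravel()
def save(n,im): cv2.imwrite("pics/"+n,im[:,:,::-1])
E
python3 - <<'E'
from h import *
Z=dict(plunger_top=113,table_centre=69,next_hole=49,bridge_top=143,jig=0,oiler=0,jar=0,hub=0,cog=0)
for c in ["top","scene"]:
    save(c+"0.png",env.read_camera(c))
    for q,z in Z.items():
        r=env.place_of(q,c)
        for k in r[:2]: print(c,q,np.round(k["pixel"]),round(k["conf"],2),np.round(atz(c,k["pixel"],z)))
s=env.state();print(s["t"],s["eef_pos"],s["tcp_rot"],s["ft_force"],s["opening"])
E
```

```text
top plunger_top [342. 187.] 0.55 [ 603. -132.  113.]
top table_centre [278. 203.] 0.64 [577.   9.  69.]
top next_hole [332. 226.] 0.91 [ 523. -117.   49.]
top bridge_top [250. 193.] 0.84 [586.  72. 143.]
top oiler [161. 214.] 0.71 [567. 297.   0.]
top jar [167. 179.] 0.55 [655. 284.   0.]
top jar [250. 194.] 0.43 [613.  77.   0.]
top hub [379. 194.] 0.58 [ 606. -244.    0.]
top cog [381. 241.] 0.9 [ 490. -242.    0.]
scene table_centre [250. 209.] 0.85 [570.  18.  69.]
scene next_hole [269. 187.] 0.61 [560. 124.  49.]
scene bridge_top [266. 186.] 0.93 [585.  75. 143.]
scene jig [253. 222.] 0.92 [581.  16.   0.]
scene oiler [305. 164.] 0.87 [582. 292.  -0.]
scene oiler [253. 221.] 0.39 [578.  20.   0.]
scene jar [320. 179.] 0.7 [653. 275.   0.]
scene jar [304. 164.] 0.2 [579. 293.   0.]
scene hub [206. 293.] 0.55 [ 615. -242.    0.]
scene cog [172. 270.] 0.73 [ 494. -250.    0.]
1.0 [184.55691113 597.16454551 214.67696446] [ 3.14145442e+00 -2.36465905e-05  2.84178908e+00] [ 0.95643291 -0.0083413   0.47638075] 1.0033598822416787
```

View pics/top0.png

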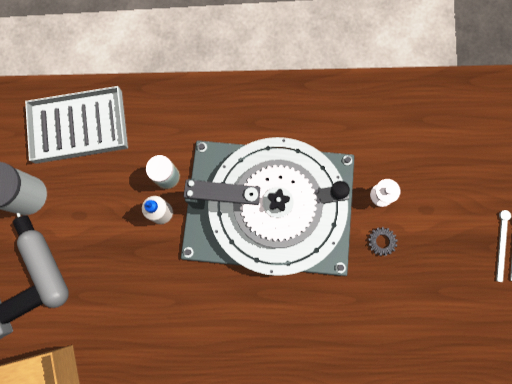

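View pics/scene0.png

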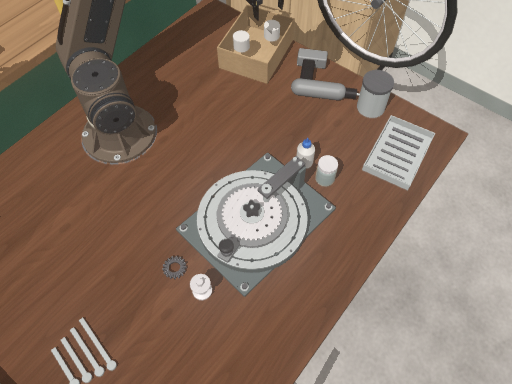

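Run:
```python
from h import *
from scipy.optimize import least_squares
P={}
for c in ["top","scene"]:
    im=env.read_camera(c)
    for q in ["plunger_top","table_centre","bridge_top","turntable","plunger"]:
        try:
            for k in env.trace(q,c)[:2]: print(c,q,"trace",np.round(k["pixel"],1),k["pixels"].sum(),round(k["conf"],2))
        except Exception as e: print(q,e)
    for k in env.place_of("plunger_top",c)[:3]: print(c,"place",np.round(k["pixel"],1),round(k["conf"],2),np.round(atz(c,k["pixel"],113)))
    cx,cy=(341,190) if c=="top" else (227,245)
    cr=im[cy-40:cy+40,cx-50:cx+50]; save(c+"crop.png",cv2.resize(cr,None,fx=7,fy=7,interpolation=cv2.INTER_CUBIC))
```

```text
top plunger_top trace [339.6 189.3] 241 0.84
top table_centre trace [283.3 203.1] 6464 0.67
top table_centre trace [374.3 242.4] 449 0.62
top bridge_top trace [340.5 186.7] 272 0.69
top bridge_top trace [269.6 204.5] 20560 0.68
top turntable trace [285.2 200.6] 6293 0.56
top turntable trace [383.6 190.9] 630 0.22
top plunger trace [339.4 189.7] 292 0.81
top place [338.9 189.6] 0.6 [ 597. -125.  113.]
scene plunger_top trace [226.  247.3] 177 0.65
scene table_centre trace [251.4 218.8] 3668 0.85
scene bridge_top trace [257.  218.8] 12103 0.76
scene turntable trace [248.5 219.5] 3730 0.89
scene plunger trace [303.6 150.9] 405 0.58
scene plunger trace [224.8 245.1] 154 0.54
scene place [225.2 243.4] 0.61 [ 599. -126.  113.]
```

drive_tool([
  {"dx": 20, "dy": -35},
  {"dx": 20, "dy": -35},
  {"dx": 20, "dy": -35},
  {"dx": 20, "dy": -35},
  {"dx": 20, "dy": -35},
], grip=0)

```text
invalid input
```

View pics/topcrop.png

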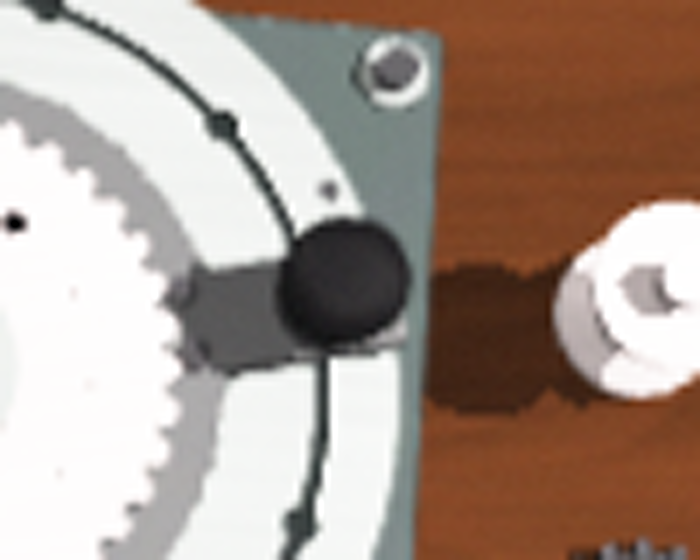

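View pics/scenecrop.png

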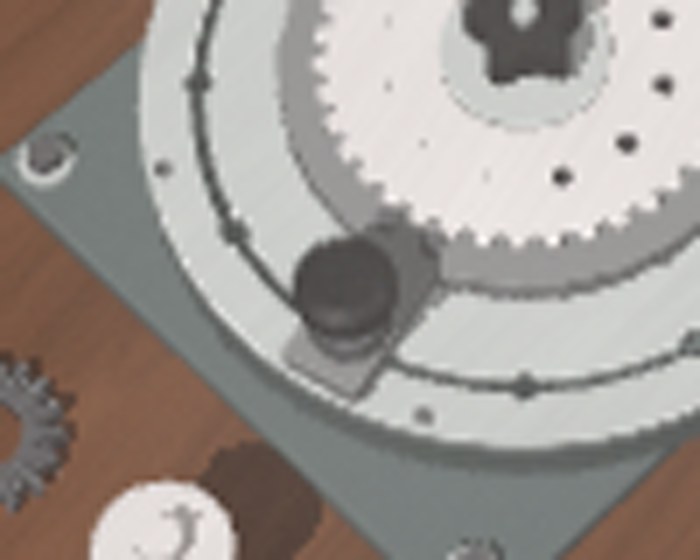

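drive_tool([
  {"dx": 20, "dy": -35, "dz": 0, "yaw": 0},
  {"dx": 20, "dy": -35, "dz": 0, "yaw": 0},
  {"dx": 20, "dy": -35, "dz": 0, "yaw": 0},
  {"dx": 20, "dy": -35, "dz": 0, "yaw": 0},
  {"dx": 20, "dy": -35, "dz": 0, "yaw": 0},
], grip=0)

```text
t: 2.12
eef_pos: [285.0, 420.5, 214.7]
tcp_rot: [3.141, 0.0, 2.842]
ft_force: [0.9, 0.3, -0.2]
opening: 0.705
```

```bash
cat > fit.py <<'E'
from h import *
from scipy.optimize import minimize
def fit(imgs,x0):
    def cost(x):
        s=0
        for c,g in imgs.items():
            for k in range(12):
                a=x[2]+k*np.pi/6
                if k==0 or k in (5,6,7): continue
                u,v=proj(c,[x[0]+140*np.cos(a),x[1]+140*np.sin(a),49])
                s+=cv2.getRectSubPix(g,(1,1),(u,v))[0,0]
        return s
    best=None
    for dx in(-4,0,4):
      for dy in(-4,0,4):
        for da in(-.06,0,.06):
          r=minimize(cost,np.array(x0)+[dx,dy,da],method="Nelder-Mead",options=dict(initial_simplex=np.array(x0)+[dx,dy,da]+np.array([[0,0,0],[3,0,0],[0,3,0],[0,0,.02]])))
          if best is None or r.fun<best.fun: best=r
    return best
E
python3 - <<'E'
from fit import *
print("cap",np.round(atz("top",(340.3,190),113)),np.round(atz("scene",(226.3,245.3),113)))
print("next",np.round(atz("top",(333.9,225),49)))
I={}
for c in("top","scene"):
    I[c]=cv2.GaussianBlur(cv2.imread(f"pics/{c}0.png",0).astype(np.float32),(0,0),1.2)
for s in(["top"],["scene"],["top","scene"]):
    r=fit({c:I[c] for c in s},[577,12,np.arctan2(-140,22)])
    x=r.x;print(s,r.fun/len(s),np.round(x,3),"plunger",np.round(x[:2]+140*np.array([np.cos(x[2]),np.sin(x[2])]),1),"next",np.round(x[:2]+140*np.array([np.cos(x[2]-np.pi/6),np.sin(x[2]-np.pi/6)]),1))
E
```

```text
cap [ 596. -129.  113.] [ 605. -128.  113.]
next [ 526. -121.   49.]Traceback (most recent call last):
  File "<stdin>", line 8, in <module>
  File "fit.py", line 17, in fit
    r=minimize(cost,np.array(x0)+[dx,dy,da],method="Nelder-Mead",options=dict(initial_simplex=np.array(x0)+[dx,dy,da]+np.array([[0,0,0],[3,0,0],[0,3,0],[0,0,.02]])))
    res = _minimize_neldermead(fun, x0, args, callback, bounds=bounds,
                               **options)
    fxcc = func(xcc)
    fx = function(np.copy(x), *(wrapper_args + args))
  File "fit.py", line 10, in cost
    u,v=proj(c,[x[0]+140*np.cos(a),x[1]+140*np.sin(a),49])
        ~~~~^^^^^^^^^^^^^^^^^^^^^^^^^^^^^^^^^^^^^^^^^^^^^^
  File "h.py", line 10, in proj
    c=env.calibration(name)
ValueError: time passes only in moves, steps and waits
```

drive_tool([
  {"dx": 20, "dy": -35, "dz": 0, "yaw": 0},
  {"dx": 20, "dy": -35, "dz": 0, "yaw": 0},
  {"dx": 20, "dy": -35, "dz": 0, "yaw": 0},
  {"dx": 20, "dy": -35, "dz": 0, "yaw": 0},
  {"dx": 20, "dy": -35, "dz": 0, "yaw": 0},
])

```text
t: 2.53
eef_pos: [385.2, 245.4, 214.9]
tcp_rot: [3.141, 0.001, 2.842]
ft_force: [0.4, 0.6, -0.1]
opening: 0.357
```

drive_tool([
  {"dx": 20, "dy": -35, "dz": 0, "yaw": 0},
  {"dx": 20, "dy": -35, "dz": 0, "yaw": 0},
  {"dx": 20, "dy": -35, "dz": 0, "yaw": 0},
  {"dx": 20, "dy": -35, "dz": 0, "yaw": 0},
  {"dx": 20, "dy": -35, "dz": 0, "yaw": 0},
])

```text
t: 2.95
eef_pos: [485.3, 70.1, 214.9]
tcp_rot: [3.141, 0.001, 2.842]
ft_force: [0.9, -0.1, -0.5]
opening: 0.025
```

```bash
sed -i 's/^def ray/_C={}\ndef cal(n):\n    if n not in _C: _C[n]=env.calibration(n)\n    return _C[n]\ndef ray/; s/c=env.calibration(name)/c=cal(name)/' h.py
python3 - <<'E'
from fit import *
I={}
for c in("top","scene"):
    I[c]=cv2.GaussianBlur(cv2.imread(f"pics/{c}0.png",0).astype(np.float32),(0,0),1.2)
for s in(["top"],["scene"],["top","scene"]):
    r=fit({c:I[c] for c in s},[577,12,np.arctan2(-140,22)])
    x=r.x;print(s,r.fun/len(s),np.round(x,3),"plunger",np.round(x[:2]+140*np.array([np.cos(x[2]),np.sin(x[2])]),1),"next",np.round(x[:2]+140*np.array([np.cos(x[2]-np.pi/6),np.sin(x[2]-np.pi/6)]),1))
    for c in("top","scene"):
        if c in s: print(c,proj(c,[x[0]+140*np.cos(x[2]),x[1]+140*np.sin(x[2]),113]))
E
```

```text
['top'] 785.7232055664062 [577.735  10.031  -1.421] plunger [ 598.7 -128.4] next [ 526.7 -120.3]
top [340.1820624  188.82021113]
['scene'] 998.4091186523438 [581.515  10.207  -1.42 ] plunger [ 602.5 -128.2] next [ 530.5 -120.2]
scene [225.65737528 244.79232827]
['top', 'scene'] 938.6210327148438 [579.481  10.222  -1.424] plunger [ 600.  -128.3] next [ 528. -120.]
top [340.09202896 188.22841294]
scene [224.94921795 244.2911664 ]
```

drive_tool([
  {"dx": 20, "dy": -35, "dz": -5, "yaw": 0},
  {"dx": 20, "dy": -35, "dz": -5, "yaw": 0},
  {"dx": 15, "dy": -35, "dz": -5, "yaw": 0},
  {"dx": 0, "dy": 0, "dz": 0, "yaw": 0},
])

```text
t: 3.28
eef_pos: [541.6, -38.0, 198.6]
tcp_rot: [-3.141, 0.001, 2.838]
ft_force: [-1.2, 0.4, -0.9]
opening: 0.004
```

drive_tool([
  {"dx": 0, "dy": -20, "dz": 0, "yaw": 0},
  {"dx": 0, "dy": 0, "dz": 0, "yaw": 0},
  {"dx": 0, "dy": 0, "dz": 0, "yaw": 0},
])

```text
t: 3.53
eef_pos: [539.4, -53.1, 199.6]
tcp_rot: [3.141, -0.0, 2.84]
ft_force: [-0.9, 0.9, 0.6]
opening: 0.002
```

Run:
```python
from h import *
s=env.state();cal("wrist");im=env.read_camera("wrist");save("w1.png",im);print(s["eef_pos"])
for k in env.place_of("plunger_top","wrist")[:2]: print(k["conf"],k["pixel"],atz("wrist",k["pixel"],113))
for k in env.trace("plunger_top","wrist")[:2]: print(k["conf"],k["pixel"],k["pixels"].sum(),atz("wrist",k["pixel"],109))
for q in ("next_hole","table_centre"):
  for k in env.place_of(q,"wrist")[:2]: print(q,k["conf"],k["pixel"],atz("wrist",k["pixel"],49 if q[0]=="n" else 69))
print(proj("wrist",[600,-128,113]))
```

```text
[539.43882697 -53.10865075 199.62573997]
0.26 [427.8, 214.3] [599.25772259  81.72630905 113.        ]
table_centre 0.74 [327.0, 201.1] [578.08558616   9.7929282   69.        ]
[193.59419239 281.55928337]
```

View pics/w1.png

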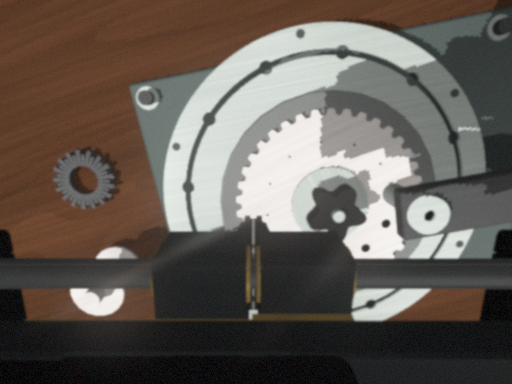

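Run:
```python
from h import *
from scipy.optimize import least_squares
px=[(188,187),(209,119),(265,68),(342,52),(413,79),(453,136)]
P=np.array([atz("wrist",p,49)[:2] for p in px])
f=lambda x:np.concatenate([P[i]-x[:2]-140*np.array([np.cos(x[2]-(i+1)*np.pi/6),np.sin(x[2]-(i+1)*np.pi/6)]) for i in range(6)])
r=least_squares(f,[579,10,-1.42]);x=r.x;print(x,np.round(r.fun,1))
for k in (0,1): print(x[:2]+140*np.array([np.cos(x[2]-k*np.pi/6),np.sin(x[2]-k*np.pi/6)]))
```

```text
[579.08788074  11.27525887  -1.41673434] [-0.3  0.  -0.1  0.3  0.4 -0.3  0.3  0.1  0.6  0.5 -1.  -0.5]
[ 600.57133715 -127.06656814]
[ 528.52218625 -119.27400593]
```

drive_tool([
  {"dx": 20, "dy": -25, "dz": -20, "yaw": 0},
  {"dx": 20, "dy": -25, "dz": -20, "yaw": 0},
  {"dx": 20, "dy": -25, "dz": -20, "yaw": 0},
  {"dx": 0, "dy": 0, "dz": -17, "yaw": 0},
  {"dx": 0, "dy": 0, "dz": 0, "yaw": 0},
])

```text
t: 4.2
eef_pos: [598.7, -127.9, 119.1]
tcp_rot: [3.141, -0.005, 2.841]
ft_force: [-0.2, 0.2, -0.7]
opening: 0.007
```

Run:
```python
from h import *
s=env.state();print(s["eef_pos"],s["ft_force"])
for c,(cx,cy) in dict(top=(341,190),scene=(227,245)).items():
    im=env.read_camera(c); save(c+"1.png",cv2.resize(im[cy-40:cy+40,cx-50:cx+50],None,fx=6,fy=6,interpolation=cv2.INTER_CUBIC))
```

```text
[ 598.65833998 -127.88148481  119.13489955] [-0.16478838  0.16242967 -0.7155971 ]
```

View pics/scene1.png

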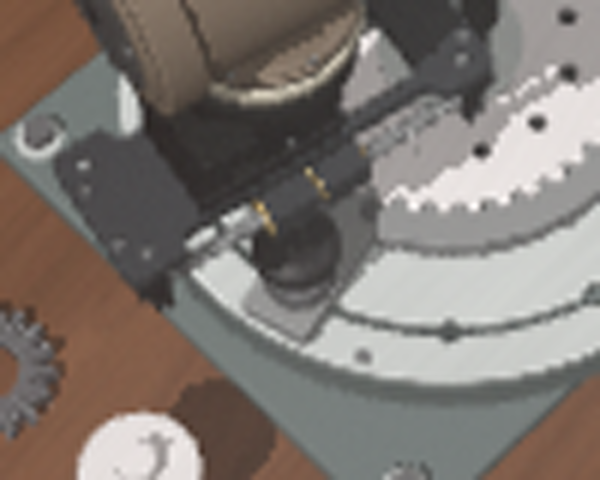

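drive_tool([
  {"dx": 0, "dy": 0, "dz": -4, "yaw": 0},
  {"dx": 0, "dy": 0, "dz": -4, "yaw": 0},
  {"dx": 0, "dy": 0, "dz": -4, "yaw": 0},
  {"dx": 0, "dy": 0, "dz": -2, "yaw": 0},
  {"dx": 0, "dy": 0, "dz": 0, "yaw": 0},
])

```text
t: 4.72
eef_pos: [599.6, -127.4, 108.9]
tcp_rot: [3.141, 0.0, 2.842]
ft_force: [-0.1, 3.7, 4.8]
opening: 0.005
```

drive_tool([
  {"dx": 0, "dy": 0, "dz": -2, "yaw": 0},
  {"dx": 0, "dy": 0, "dz": -2, "yaw": 0},
  {"dx": 0, "dy": 0, "dz": -2, "yaw": 0},
  {"dx": 0, "dy": 0, "dz": 0, "yaw": 0},
])

```text
t: 5.05
eef_pos: [599.7, -127.4, 103.0]
tcp_rot: [3.141, 0.0, 2.842]
ft_force: [-0.4, 3.8, 6.5]
opening: 0.003
```

drive_tool([
  {"dx": 0, "dy": 0, "dz": -2, "yaw": 0},
  {"dx": 0, "dy": 0, "dz": -1.5, "yaw": 0},
  {"dx": 0, "dy": 0, "dz": 0, "yaw": 0},
  {"dx": 0, "dy": 0, "dz": 0, "yaw": 0},
])

```text
t: 5.38
eef_pos: [599.7, -127.4, 99.9]
tcp_rot: [3.141, 0.001, 2.842]
ft_force: [-0.5, 4.1, 7.5]
opening: 0.007
```

Run:
```python
import numpy as np
c=np.array([579,10.7]);p=np.array([599.6,-127.9]);v=p-c
prev=np.zeros(2)
for d in range(0,31,2):
    a=-np.radians(d);R=np.array([[np.cos(a),-np.sin(a)],[np.sin(a),np.cos(a)]])
    q=R@v+c-p;print(d,np.round(q,1),np.round(q-prev,2));prev=q
```

```text
0 [0. 0.] [0. 0.]
2 [-4.8 -0.6] [-4.85 -0.63]
4 [-9.7 -1.1] [-4.87 -0.46]
6 [-14.6  -1.4] [-4.88 -0.29]
8 [-19.5  -1.5] [-4.89 -0.12]
10 [-24.4  -1.5] [-4.89  0.05]
12 [-29.3  -1.3] [-4.89  0.22]
14 [-34.1  -0.9] [-4.88  0.39]
16 [-39.   -0.3] [-4.86  0.56]
18 [-43.8   0.4] [-4.84  0.73]
20 [-48.6   1.3] [-4.81  0.9 ]
22 [-53.4   2.4] [-4.77  1.06]
24 [-58.2   3.6] [-4.73  1.23]
26 [-62.8   5. ] [-4.69  1.39]
28 [-67.5   6.6] [-4.64  1.56]
30 [-72.1   8.3] [-4.58  1.72]
```

drive_tool([
  {"dx": -4.8, "dy": -0.6, "dz": 0, "yaw": -2},
  {"dx": -4.9, "dy": -0.5, "dz": 0, "yaw": -2},
  {"dx": -4.9, "dy": -0.3, "dz": 0, "yaw": -2},
  {"dx": 0, "dy": 0, "dz": 0, "yaw": 0},
])

```text
t: 5.72
eef_pos: [584.5, -129.1, 100.0]
tcp_rot: [3.141, 0.001, 2.735]
ft_force: [-0.3, 2.8, 6.8]
opening: 0.005
```

Run:
```python
from h import *
s=env.state();print(s["eef_pos"],s["ft_force"])
for c,(cx,cy) in dict(scene=(227,245)).items():
    im=env.read_camera(c); save(c+"2.png",cv2.resize(im[cy-40:cy+40,cx-50:cx+50],None,fx=6,fy=6,interpolation=cv2.INTER_CUBIC))
```

```text
[ 584.53330661 -129.14622133   99.9902229 ] [-0.31231255  2.83651292  6.75909435]
```

View pics/scene2.png

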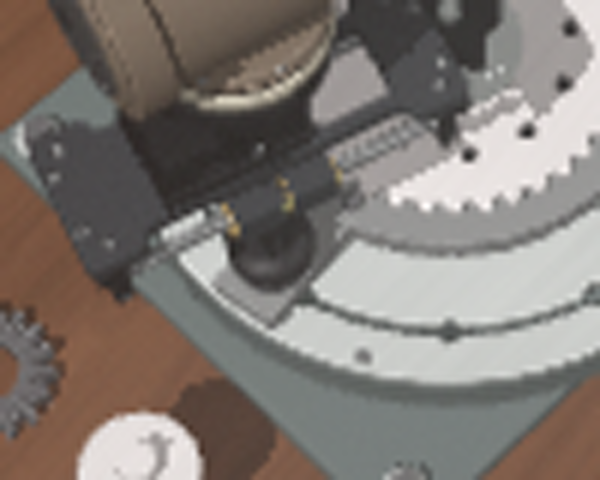

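The scene crop shows the table arm has moved from (305,300) to (275,280) along with the fingers. The cap is following, so I'll carry on.

drive_tool([
  {"dx": -4.9, "dy": -0.1, "dz": 0, "yaw": -2},
  {"dx": -4.9, "dy": 0, "dz": 0, "yaw": -2},
  {"dx": -4.9, "dy": 0.2, "dz": 0, "yaw": -2},
  {"dx": -4.9, "dy": 0.4, "dz": 0, "yaw": -2},
  {"dx": -4.9, "dy": 0.6, "dz": 0, "yaw": -2},
])

```text
t: 6.18
eef_pos: [561.0, -128.2, 100.1]
tcp_rot: [3.141, 0.002, 2.561]
ft_force: [0.7, 0.1, 8.0]
opening: 0.004
```

drive_tool([
  {"dx": -4.8, "dy": 0.7, "dz": 0, "yaw": -2},
  {"dx": -4.8, "dy": 0.9, "dz": 0, "yaw": -2},
  {"dx": -4.8, "dy": 1.1, "dz": 0, "yaw": -2},
  {"dx": -4.8, "dy": 1.2, "dz": 0, "yaw": -2},
  {"dx": 0, "dy": 0, "dz": 0, "yaw": 0},
])

```text
t: 6.6
eef_pos: [541.0, -124.1, 100.0]
tcp_rot: [3.141, 0.001, 2.421]
ft_force: [1.0, 2.0, 5.8]
opening: 0.004
```

Run:
```python
from h import *
s=env.state();print(s["eef_pos"],s["ft_force"])
for c,(cx,cy) in dict(scene=(215,235),top=(325,210)).items():
    im=env.read_camera(c); save(c+"3.png",cv2.resize(im[cy-40:cy+40,cx-50:cx+50],None,fx=6,fy=6,interpolation=cv2.INTER_CUBIC))
```

```text
[ 540.95147169 -124.0889137    99.97995987] [0.99875103 1.98093473 5.84428967]
```

View pics/scene3.png

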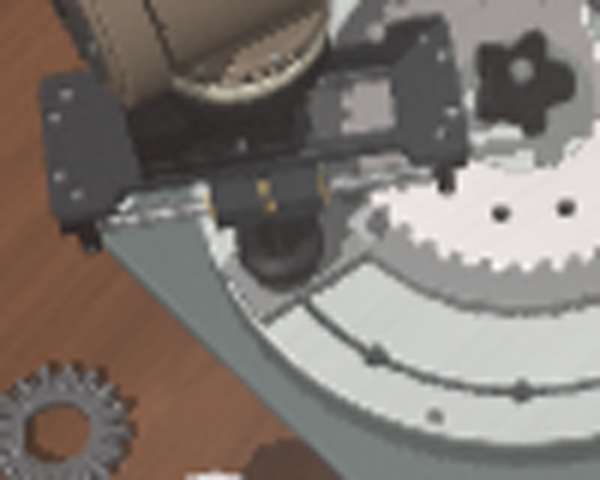

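View pics/top3.png

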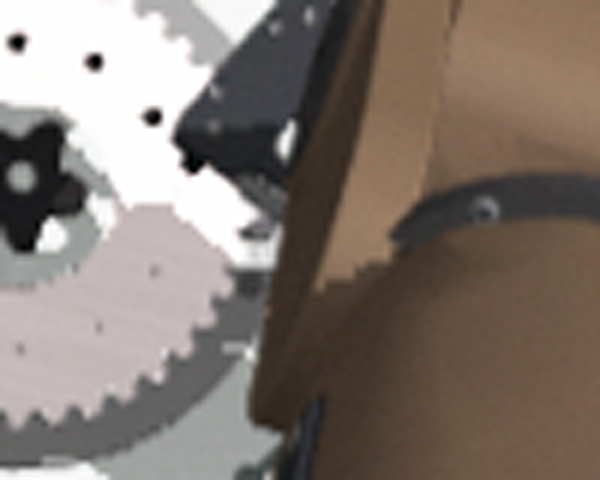

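drive_tool([
  {"dx": -4.7, "dy": 1.4, "dz": 0, "yaw": -2},
  {"dx": -4.6, "dy": 1.6, "dz": 0, "yaw": -2},
  {"dx": -4.6, "dy": 1.7, "dz": 0, "yaw": -2},
  {"dx": 0, "dy": 0, "dz": 0, "yaw": 0},
])

```text
t: 7.03
eef_pos: [527.1, -119.5, 99.9]
tcp_rot: [3.141, 0.001, 2.316]
ft_force: [-0.8, 0.4, 6.8]
opening: 0.001
```

Run:
```python
from h import *
s=env.state();print(s["eef_pos"],s["ft_force"])
im=env.read_camera("scene");cv2.imwrite("pics/scene4full.png",im[:,:,::-1])
for k in env.trace("plunger_top","scene")[:2]: print(k["conf"],k["pixel"],k["pixels"].sum())
c=np.array([579,10.7])
cr=cv2.resize(im[190:290,160:280],None,fx=6,fy=6,interpolation=cv2.INTER_CUBIC).copy()
# project arm edge lines for 26,28,30 deg, cap circle for 30
def P(p):
    u=proj("scene",p);return tuple(int(round(v)) for v in ((u[0]-160+.5)*6,(u[1]-190+.5)*6))
for d,col in((26,(255,0,0)),(28,(255,255,0)),(30,(0,255,0)),(32,(0,0,255))):
    a=-1.42-np.radians(d)
    p=[c[0]+140*np.cos(a),c[1]+140*np.sin(a)]
    th=np.linspace(0,2*np.pi,40)
    if d in(28,30):cv2.polylines(cr,[np.array([P([p[0]+20.5*np.cos(t),p[1]+20.5*np.sin(t),91]) for t in th])],True,col,1)
save("scene4.png",cr)
# same for the start picture
cr=cv2.resize(cv2.imread("pics/scene0.png")[190:290,160:280,::-1],None,fx=6,fy=6,interpolation=cv2.INTER_CUBIC).copy()
a=-1.42;p=[c[0]+140*np.cos(a),c[1]+140*np.sin(a)]
cv2.polylines(cr,[np.array([P([p[0]+20.5*np.cos(t),p[1]+20.5*np.sin(t),104]) for t in th])],True,(0,255,0),1)
save("scene4b.png",cr)
```

```text
[ 527.06978598 -119.46136739   99.93520683] [-0.78655585  0.37056927  6.75430534]
0.6 [207.8, 233.0] 102
```

View pics/scene4.png

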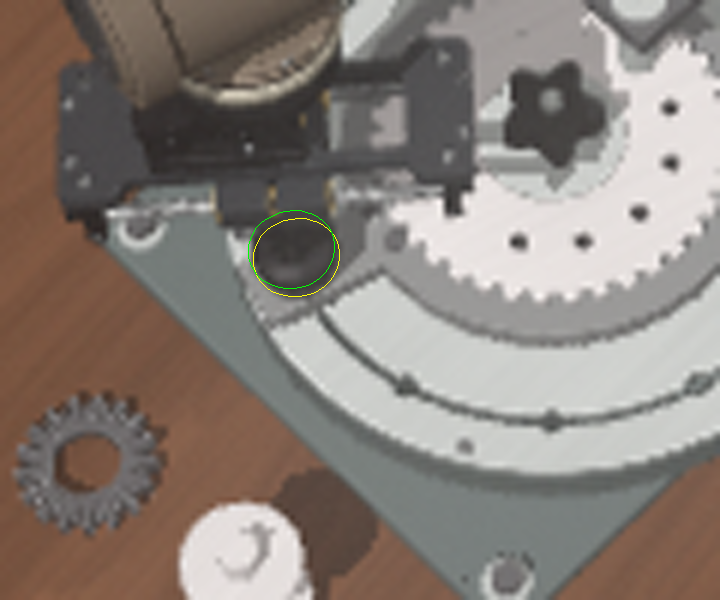

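View pics/scene4b.png

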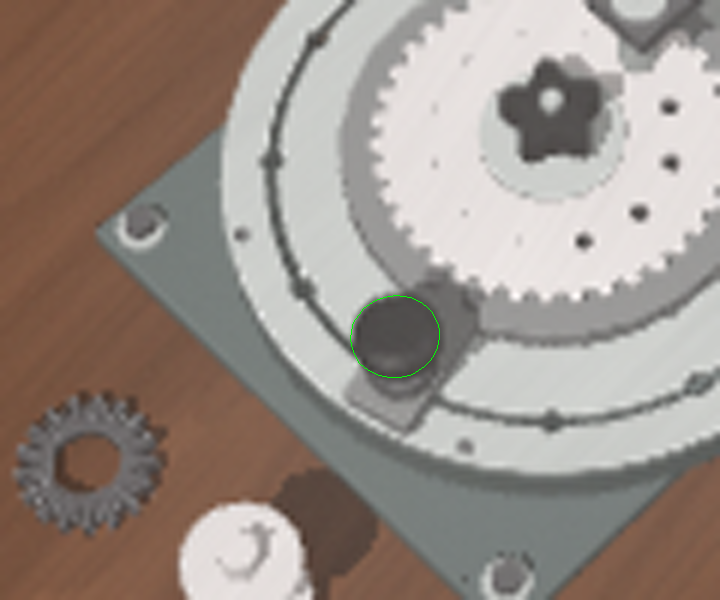

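Run:
```python
from h import *
c=np.array([579,10.7])
ims=[cv2.imread(f"pics/{n}.png",0).astype(float) for n in("scene0","scene4full")]
for z in (80,):
  for u in((518,240),(584,240),(640,212),(671,162),(670,106)):
    x,y=u[0]/6+160-.5,u[1]/6+190-.5
    x0,y0=int(round(x)),int(round(y))
    for im in ims:
        w=im[y0-3:y0+4,x0-3:x0+4];w=np.clip(np.median(w)-15-w,0,None)
        if w.sum()<50: print(u,"none");continue
        Y,X=np.mgrid[y0-3:y0+4,x0-3:x0+4]
        p=atz("scene",((w*X).sum()/w.sum(),(w*Y).sum()/w.sum()),z)[:2]-c
        print(u,np.round(np.hypot(*p),1),np.round(np.degrees(np.arctan2(p[1],p[0])),2))
```

```text
(518, 240) none
(518, 240) 63.6 -63.93
(584, 240) 64.3 -35.87
(584, 240) 64.3 -36.1
(640, 212) 64.4 -8.23
(640, 212) 64.4 -8.23
(671, 162) 63.0 20.05
(671, 162) 63.0 20.07
(670, 106) 60.6 49.13
(670, 106) 60.8 48.68
```

drive_tool([
  {"dx": 0, "dy": 0, "dz": 2, "yaw": 0},
  {"dx": 0, "dy": 0, "dz": 2, "yaw": 0},
  {"dx": 0, "dy": 0, "dz": 3, "yaw": 0},
  {"dx": 0, "dy": 0, "dz": 3, "yaw": 0},
  {"dx": 0, "dy": 0, "dz": 0, "yaw": 0},
])

```text
t: 7.55
eef_pos: [527.8, -119.7, 110.1]
tcp_rot: [3.141, 0.001, 2.318]
ft_force: [0.7, 0.6, 3.7]
opening: 0.006
```

drive_tool([
  {"dx": 0, "dy": 0, "dz": 3, "yaw": 0},
  {"dx": 0, "dy": 0, "dz": 5, "yaw": 0},
  {"dx": 0, "dy": 0, "dz": 20, "yaw": 0},
  {"dx": 0, "dy": 0, "dz": 35, "yaw": 0},
  {"dx": 0, "dy": 0, "dz": 35, "yaw": 0},
])

```text
t: 7.97
eef_pos: [526.5, -119.3, 207.7]
tcp_rot: [-3.14, -0.003, 2.318]
ft_force: [0.9, 0.6, -0.5]
opening: 0.006
```

drive_tool([
  {"dx": -15, "dy": 30, "dz": 0, "yaw": 0},
  {"dx": -15, "dy": 35, "dz": 0, "yaw": 0},
  {"dx": -15, "dy": 35, "dz": 0, "yaw": 0},
  {"dx": -15, "dy": 35, "dz": 0, "yaw": 0},
  {"dx": -15, "dy": 35, "dz": 0, "yaw": 0},
])

```text
t: 8.38
eef_pos: [451.1, 51.7, 207.3]
tcp_rot: [-3.141, -0.0, 2.318]
ft_force: [1.7, 0.3, 0.1]
opening: 0.004
```

drive_tool([
  {"dx": 0, "dy": 35, "dz": 0, "yaw": 0},
  {"dx": 0, "dy": 35, "dz": 0, "yaw": 0},
  {"dx": 0, "dy": 35, "dz": 0, "yaw": 0},
  {"dx": 0, "dy": 0, "dz": 0, "yaw": 0},
  {"dx": 0, "dy": 0, "dz": 0, "yaw": 0},
])

```text
t: 8.8
eef_pos: [451.8, 156.7, 207.1]
tcp_rot: [-3.141, -0.0, 2.322]
ft_force: [-0.1, -0.5, -0.5]
opening: 0.006
```

Run:
```python
from h import *
c=np.array([579,10.7]);th=np.linspace(0,2*np.pi,40)
s=env.state();print(s["t"],s["eef_pos"],s["ft_force"])
out=[]
for n,x0,y0 in(("scene",150,180),("top",260,150)):
    im=env.read_camera(n);cv2.imwrite(f"pics/{n}5full.png",im[:,:,::-1])
    cr=cv2.resize(im[y0:y0+100,x0:x0+100],None,fx=4,fy=4,interpolation=cv2.INTER_CUBIC).copy()
    for z,col in((104,(0,255,0)),(95,(255,255,0))):
        a=-1.42-np.radians(30);p=c+140*np.array([np.cos(a),np.sin(a)])
        cv2.polylines(cr,[np.array([(proj(n,[p[0]+20.5*np.cos(t),p[1]+20.5*np.sin(t),z])-[x0,y0]+.5)*4 for t in th]).round().astype(int)],True,col,1)
    out.append(cr)
save("fin.png",np.hstack(out))
```

```text
8.8 [451.81770005 156.69954031 207.07513484] [-0.06113534 -0.53459828 -0.49057361]
```

View pics/fin.png

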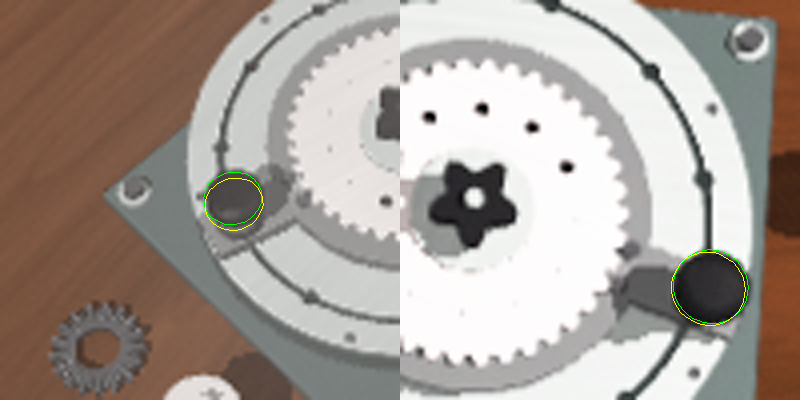

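View pics/scene5full.png

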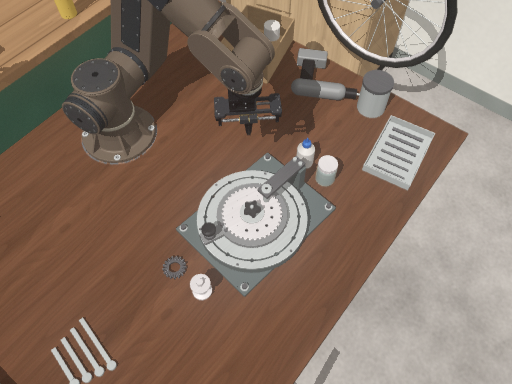

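```bash
python3 -c "
from cell import env
print(env.job_done())"
```

```text
the job is handed in; nothing more can be done
None
```

The table is turned one hole clockwise and locked at the next hole, and the job was handed in at about 9 s on the robot's clock.

- **What I did:** I pressed the cap in about 13 mm with the closed fingertips. Keeping it in, I followed the 140 mm arc 30° clockwise. I then let the plunger up straight over the next hole and moved the arm clear.
- **Rotation:** with the plunger still in, the sprocket's holes sat where their neighbours had been at the start, to within 0.5°, so the table had turned 30°.
- **Plunger up and locked:**
  - On the way up the spring still pushed with 3.7 N at a fingertip height of 110 mm. That is above the caught height of about 104 mm, so the pin had entered the hole.
  - In the last scene and top pictures the cap lies on the outline expected at the next hole, with the plunger up.
- **Loose parts:** the oiler, jar, hub and cog look unmoved in the pictures, and the highest force shown in the move reports was about 9 N.
- **Disagreements:** the two fixed cameras differed by up to 9 mm on the cap's first position. I settled it by fitting the index-plate holes, and the wrist camera agreed to about 1 mm. The networks gave some false finds, such as placing the cap on the bridge, which I ignored.

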